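# Wedge a stone core tight in the sloped sample vice

### The job

The stone core block in the sloped vice is still loose. Start the orange wedge by hand, thin end first and lying flat on the vice's sloping bed, straight face up the slope, only its first two or three centimetres into the channel behind the steel jaw, and let go; then take the mallet and drive the wedge in with several short taps of about a centimetre, drawing the mallet clear between taps, until it stops advancing and the jaw holds the core tight. Drive it with the mallet only, not with the hand; finally lay the mallet back down on the green mat, and leave the other things on the bench where they are.

Things in the scene. Friction and masses are not known exactly. Their poses are not given: they have to be found in the camera images.
- vice: Fixed vice: grey base 160 x 120 mm, aluminium bed sloping up at 25 deg towards the vice's +x, blue fences across it. Origin on the bench, frame level, z up. Bed coordinates u (up the slope), y, n (square to the bed): x = u*cos25 - n*sin25, z = 0.080 + u*sin25 + n*cos25 in m. The wedge is driven towards the vice's -y. Nothing hangs above it
- channel_mouth (a point): Middle of the wedge channel's mouth, on the bed (u = 18.5 mm, n = 0, y = +40 mm); axes those of the vice (level). Channel: between the upper fence (30 mm high, face at u = 35 mm, y -55 to +40 mm) and the jaw (29 mm high, y -20 to +40 mm), whose back face is slanted like the wedge: 20 mm wide at the mouth, narrowing inwards by 20 mm in 70 mm
- tongue (a point): Middle of the tongue, the channel's bed running on out of the mouth to y = +103 mm, u = -7 to 45 mm (this point: u = 18.5 mm, n = 0, y = +70 mm); axes those of the vice. Along its lower edge (u = -7.5 to -1.5 mm) a lip 5 mm high keeps a wedge laid on it from sliding down the slope; otherwise it is open above and at its sides
- jaw (a joint): Slide of the steel jaw down the slope, m: 0 = sprung back (start), meets the core at about 0.006. Return spring 2 to 4 N. The wedge meets the jaw when its tip is about 42 mm inside the mouth, and the jaw meets the core at about 63 mm; in between the wedge takes a few newtons, then it stops. A last tap of 10 to 15 N makes it tight, and it stays so by friction
- core: Pale stone core block 40 x 80 x 32 mm (0.25 kg), lying loose in the vice between the jaw and the lower fence (22 mm high, face at u = -58 mm); origin at the middle of its underside (its frame is level although the block lies at 25 deg)
- wedge_head (a point): Orange plastic wedge, 105 mm long, 32 mm high, 80 g, slippery: its centre of the parallel-sided head (half-way up, 16 mm above the underside). Wedge axes: x towards the thin tip, y towards the straight face, z up. Head: 35 mm long (x = -17.5 to +17.5 mm from this point), 30 mm wide (y = +-15 mm): grasp it across y. From the head the wedge tapers over 70 mm from 28 to 8 mm, all of it on the -y side; the face at y = +15 mm is straight
- wedge_tip (a point): Middle of the wedge's thin tip face (87.5 mm from wedge_head along the wedge's x, and 11 mm along y), same axes. The driven end is 105 mm behind this along x
- mat: Fixed green rubber mat 210 x 130 x 3 mm (x, y, z), origin under its middle; the mallet lies on it
- mallet_grip (a point): Point on the mallet's wooden handle to grasp across (handle 18 mm wide in y, 20 mm high, axis 15 mm above the mallet's underside), 52 mm from the head's centre. Mallet axes: x along the handle towards the head, y along the head, z up as it lies. 0.2 kg, balanced about 30 mm from the head's centre
- mallet_head (a point): Centre of the mallet's head: a round bar 30 mm thick and 76 mm long along the mallet's y with a white face at each end (38 mm from this point); the handle runs to x = -135 mm and ends in a square knob 30 mm wide. Same axes as mallet_grip
- vial: Glass vial with white cap, 27 mm wide, 72 mm high; origin under its middle; leave alone
- beaker: Empty beaker, 58 mm wide, 70 mm high; origin under its middle; leave alone
- slide_box: Small white and red carton 34 x 82 x 30 mm; origin under its middle; leave alone
- tape_roll: Yellow roll of tape, 59 mm wide, 19 mm high, lying flat; origin under its middle; leave alone
- strips_box: Small white and ochre carton 30 x 66 x 22 mm; origin under its middle; leave alone
Things that resemble listed ones, but are neither listed nor needed, are in the scene too. Leave any blue or pink look-alike of the core alone.

How it is judged:
By the outcome, as a careful person would: the job done as asked, in the order asked, and still so for the second after the job is handed in, with the robot touching nothing.
It also fails if it takes over 64 s, if anything falls off the work surface, if the arm or the gripper's body presses on something with over 40 N, if the wrist force passes 120 N, or if a joint passes its speed limit or range.

### The arm

A 6-joint arm with a two-finger parallel gripper is mounted at the origin on a cart in front of the work surface, level with it; the furniture and walls round the work are solid. World frame = base frame: x ahead of the robot, y to its left, z up, the work surface at z = 0. Lengths are in m, angles in rad, forces in N, time in s.
With the tool pointing down it reaches from about 0.275 to 0.85 m from the base axis. Payload 5.2 kg.
Tool frame: the origin (TCP) lies midway between the tips of the shut fingers; the grasp point (between the pads) lies 19 mm behind it; z points along the fingers, y is the line along which they close (so a half turn about z gives the same grasp; the last joint's range is limited). The gripper opens to 85 mm and grips with 20 to 120 N. Pads are 22 mm wide; open, the fingers measure 114 mm over their backs; the gripper's body (76 mm by 85 mm) begins 54 mm behind the grasp point. The pads swing forward as they close: fully open they stand 13 mm farther back than shut.
Start: joints at [1.102, 0.259, 1.535, -0, 1.348, -0.203], TCP at [0.144, 0.531, 0.231] pointing down, gripper open.
Joint ranges: [-3.14, 3.14], [-0.91, 2.08], [0.19, 2.58], [-1.22, 4.36], [0.22, 2.71], [-3.12, 3.12]. Speed limits (rad/s): [2.57, 2.57, 3.14, 3.14, 3.14, 3.14].

### API

Orientations are given as a rotation vector (axis times angle).
In Python, from workcell import state, cams, manip gives the robot as it stands.
- The arm moves only by the tool apply_moves, never from a script. Its argument "rows" is a list that holds one entry, the list of rows, each a list of 7 numbers: the opening in per cent of the stroke, from 0 (shut) to 100 (fully open), then the shift along the tool's x, y, z in cm, then the turn, a rotation vector about the tool's x, y, z in rad. A call has 1 to 8 rows; each row is the pose to reach, as a shift and turn from the pose commanded when the call began, along the tool's axes at that moment; what a row does not reach only later rows make up. A row lasts 1/12 s, in which the tool goes at most 41.7 mm and 7.16 degrees, less where a joint would pass 70% of its speed; a pose out of reach is approached as far as the arm can. A call with a gripper value outside its range is refused whole. The fingers move at their own pace and stop on an object; the grip force is fixed at half the most. Time passes only in rows, so rows that repeat a pose let the fingers close. It gives the time, the measured TCP pose, the force, the opening and the grip force at its end, in the units of the state.
- state(): the state, without advancing time (a new reading comes with each control period).
- cams.grab_frame(name): name is "scene" or "top" or "wrist"; returns (picture, depth): 480x640x3 uint8, blue, green, red; 480x640 float32, m along the optical axis (not along the pixel's ray), 0 where there is no reading.
- cams.camera_info(name): a dict with "mtx" (3x3 intrinsics, pixels), "R" (3x3) and "t" (3): a world point X has camera coordinates R X + t; the wrist camera has in their place "tool_from_camera" (4x4, takes a point from camera to tool coordinates, whose origin is the TCP and whose axes are the flange's). Camera axes: x right, y down, z forward; pixel columns grow to the right and rows downward; lengths in m; the calibration is good to about 2 mm. A picture is of the moment at which its call begins: read the wrist's pose just before it. camera_info takes no time and is no camera call.
- manip.finish_job(): hands the job in; it is judged then, once.
The state is a dict: "t": time; "joints": joint angles; "qvel": joint speeds; "joint_torque": joint torques, N m; "tcp_pos": TCP position; "ee_rot": TCP orientation; "wrist_force": force on the tool from outside, world axes, zero at the start; "wrist_torque": the same for the moment, N m; "width": opening from 0.0 (shut) to 1.0 (fully open); "gripper_force": force on a finger pad.
Only numpy, scipy, OpenCV 4.12 (cv2) and the standard library are available. Lean on these libraries where they do the work, as an engineer would, in place of code of your own. Each camera call takes 0.05 s, during which the arm holds its last target. There are 200 camera calls.

## Working session

There is one attempt and no reset: what is moved stays moved. The work goes in short steps, Python scripts to look and compute and a tool call to move; the robot and the scene stay as the last step left them, time stands still between calls to the robot, and variables do not carry over. Pictures are saved under pics/ and viewed, at most 13 in all, crops included, and the job is handed in when it is done.

Besides the shell and the picture viewer there is one more tool, called as name(argument=value, ...) on one line, values as JSON. apply_moves: Moves the arm, as the interface text tells. Its arguments: {"type":"object","properties":{"rows":{"type":"array"}},"required":["rows"]}

```bash
ls; mkdir -p pics; python3 - <<'E'
from workcell import state,cams
import cv2,numpy as np
s=state();print({k:np.round(v,3).tolist() for k,v in s.items()})
for n in("scene","top"):
    p,d=cams.grab_frame(n);cv2.imwrite(f"pics/{n}0.png",p);np.savez(f"{n}0.npz",p=p,d=d)
    i=cams.camera_info(n);print(n,{k:np.round(v,3).tolist() for k,v in i.items()})
print(cams.camera_info("wrist"))
E
```

```text
pics
{'t': 0.0, 'joints': [1.102, 0.259, 1.536, -0.0, 1.348, -0.203], 'qvel': [0.001, 0.0, 0.001, 0.001, -0.0, -0.001], 'joint_torque': [-0.0, -44.602, -29.056, -0.001, 0.012, -0.0], 'tcp_pos': [0.144, 0.53, 0.23], 'ee_rot': [-0.416, -3.113, 0.003], 'wrist_force': [0.731, -0.277, 0.306], 'wrist_torque': [-0.006, 0.035, -0.003], 'gripper_force': 0.0, 'width': 1.003}
scene {'mtx': [[604.673, 0.0, 313.809], [0.0, 604.673, 239.558], [0.0, 0.0, 1.0]], 'R': [[0.591, -0.807, 0.024], [-0.376, -0.301, -0.876], [0.714, 0.508, -0.481]], 't': [-0.385, 0.299, 1.358]}
top {'mtx': [[437.053, 0.0, 327.112], [0.0, 437.053, 237.735], [0.0, 0.0, 1.0]], 'R': [[0.017, -1.0, -0.01], [-0.993, -0.016, -0.115], [0.115, 0.011, -0.993]], 't': [-0.038, 0.611, 1.052]}
{'mtx': array([[402.42830873,   0.        , 309.85643348],
       [  0.        , 402.42830873, 238.3061608 ],
       [  0.        ,   0.        ,   1.        ]]), 'tool_from_camera': array([[ 3.80337447e-04, -9.61695485e-01, -2.74119773e-01,
         6.84069255e-02],
       [ 9.99999918e-01,  3.28242390e-04,  2.35912175e-04,
         2.31495432e-04],
       [-1.36897944e-04, -2.74119840e-01,  9.61695531e-01,
        -1.43158781e-01],
       [ 0.00000000e+00,  0.00000000e+00,  0.00000000e+00,
         1.00000000e+00]])}
```

View pics/scene0.png

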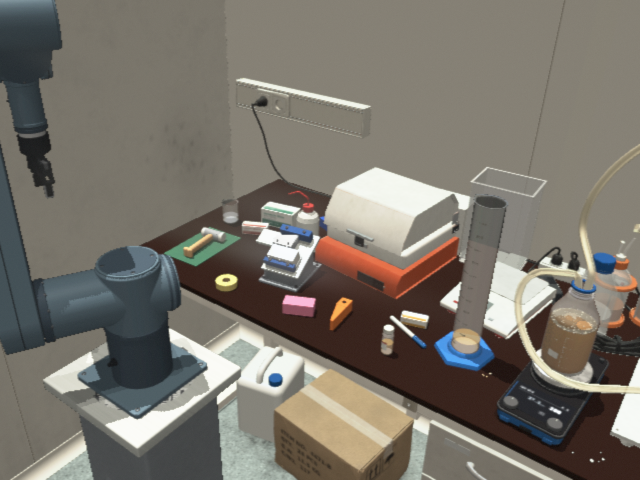

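View pics/top0.png

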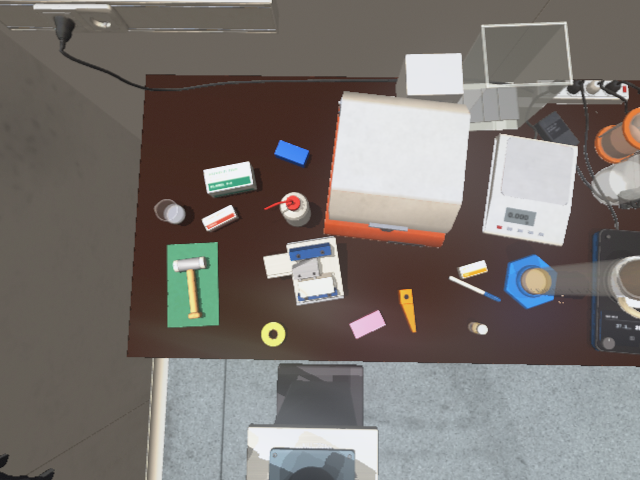

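The scene view shows the orange wedge at (342,312), the mallet on the mat at (205,242) and the vice at (290,258). In the top view the wedge is at (408,310) with its tip towards the robot, the mallet head is at (190,265), and the vice is at (315,270) with its tongue on the left at (275,265).

```bash
cat > h.py <<'E'
import numpy as np,cv2
from scipy.spatial.transform import Rotation as Ro
from workcell import state,cams
def cloud(name,p=None,d=None):
    "picture, world points per pixel (HxWx3), depth"
    i=cams.camera_info(name)
    if p is None:
        s=state(); p,d=cams.grab_frame(name)
    else: s=state()
    K=i["mtx"];v,u=np.mgrid[:480,:640]
    c=np.stack([(u-K[0,2])/K[0,0]*d,(v-K[1,2])/K[1,1]*d,d],-1)
    if name=="wrist":
        T=np.array(i["tool_from_camera"]);c=c@T[:3,:3].T+T[:3,3]
        return p,c@Ro.from_rotvec(s["ee_rot"]).as_matrix().T+s["tcp_pos"],d
    return p,(c-i["t"])@i["R"],d
def rect(X):
    (c,wh,a)=cv2.minAreaRect((X[:,:2]*1000).astype(np.float32)); return np.round(c,1),np.round(wh,1),round(a,1)
def hsv(p): return cv2.cvtColor(p,cv2.COLOR_BGR2HSV)
E
python3 - <<'E'
from h import *
z=np.load("top0.npz");p,X,d=cloud("top",z["p"],z["d"])
H=hsv(p)
def reg(n,m,zl=None):
    m=m&(d>0)
    if zl: m=m&(X[...,2]>zl[0])&(X[...,2]<zl[1])
    Y=X[m];print(n,m.sum(),rect(Y),np.round(np.percentile(Y[:,2],[5,50,95])*1000,1))
    return Y
box=np.zeros((480,640),bool)
def B(x0,x1,y0,y1):
    b=np.zeros((480,640),bool);b[y0:y1,x0:x1]=1;return b
org=(H[...,0]>5)&(H[...,0]<22)&(H[...,1]>150)&(H[...,2]>100)
Y=reg("wedge",org&B(390,425,280,340),(.022,.04));
c=Y[:,:2].mean(0);print(c)
reg("mat",(abs(H[...,0]-75)<12)&(H[...,1]>80)&B(155,230,235,335))
b=B(160,225,250,325)
reg("mallet",b,(.012,.05)); reg("head",b&(H[...,1]<60),(.012,.05)); reg("handle",b&(H[...,1]>80),(.012,.05))
b=B(255,350,230,310); reg("vice",b,(.03,.2))
blue=(abs(H[...,0]-110)<12)&(H[...,1]>120)
reg("blue up",b&blue&(np.arange(480)[:,None]<265)); reg("blue lo",b&blue&(np.arange(480)[:,None]>270))
reg("tongue",B(255,290,245,285),(.05,.2))
for k,a in dict(box1=(195,245,200,235),tape=(255,290,320,350),pink=(345,390,305,340)).items(): reg(k,B(*a),(.01,.1))
cv2.imwrite("pics/v.png",cv2.resize(p[225:340,155:430],None,fx=2.9,fy=2.9,interpolation=cv2.INTER_CUBIC))
E
```

```text
wedge 371 (array([ 437.2, -228.4]), array([104.1,  30.3]), 6.4) [27.  31.7 34.8]
[ 0.44414808 -0.2301133 ]
mat 8 (array([538.3, 283.8]), array([163.4,  95. ]), 24.8) [-1.   1.5  5.2]
mallet 796 (array([483.2, 305.9]), array([149.7,  75.4]), 8.2) [19.3 28.7 34.6]
head 375 (array([485.9, 305.1]), array([143. ,  75.5]), 9.5) [19.7 30.5 35.2]
handle 402 (array([484.2, 300.1]), array([ 40.6, 151.5]), 89.9) [20.3 27.4 33. ]
vice 3534 (array([540.4,   9.6]), array([163.3, 210.1]), 10.1) [ 54.6  93.1 127.8]
blue up 40 (array([572.9,   8.4]), array([22.2, 89.2]), 3.5) [115.2 120.4 127.6]
blue lo 35 (array([469. ,  -7.6]), array([10., 90.]), 8.6) [68.4 71.8 75. ]
tongue 567 (array([547.1,  84.5]), array([65.9, 64.8]), 10.8) [ 79.8  89.3 100.2]
box1 504 (array([659.4, 244.5]), array([35.4, 82.5]), 27.9) [17.8 30.1 33.5]
tape 400 (array([373.8, 100. ]), array([55.9, 57. ]), 1.5) [15.7 19.3 23. ]
pink 568 (array([ 402.7, -129.9]), array([39.8, 78.9]), 27.1) [27.9 31.9 35.4]
```

View pics/v.png

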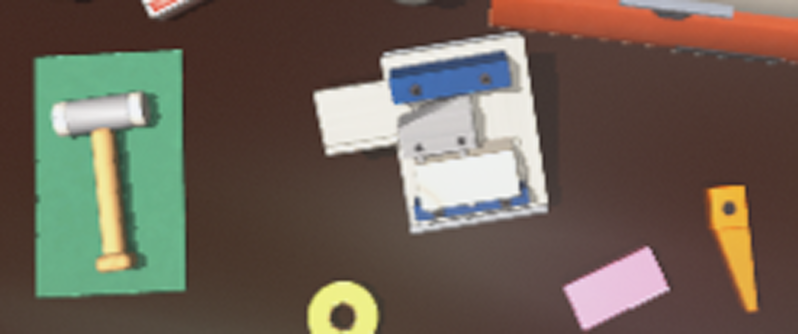

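The crop shows the mallet, with its head away from the robot, and the vice with its tongue towards +y. The wedge's straight face is on the right (-y) side and its tip points towards the robot. Next I'll take closer wrist views, starting with the mallet.

```bash
cat >> h.py <<'E'
def down(psi,tilt=0,ax=None):
    "tool down, tool y at psi deg; then turned by tilt deg about horizontal axis at angle ax"
    a=np.radians(psi);y=np.array([np.cos(a),np.sin(a),0]);z=np.array([0,0,-1.]);M=np.stack([np.cross(y,z),y,z],1)
    if tilt:
        b=np.radians(ax);M=Ro.from_rotvec(np.radians(tilt)*np.array([np.cos(b),np.sin(b),0])).as_matrix()@M
    return M
def go(pos,M,frm=None):
    s=state();R0=Ro.from_rotvec(s["ee_rot"]).as_matrix();p0=np.array(s["tcp_pos"])
    if frm: p0,R0=np.array(frm[0]),frm[1]
    print("shift cm",np.round(R0.T@(np.array(pos)-p0)*100,2),"turn",np.round(Ro.from_matrix(R0.T@M).as_rotvec(),3))
E
python3 -c "
from h import *
go([.46,.33,.28],down(45))
go([.50,.06,.30],down(9),([.46,.33,.28],down(45)))"
```

```text
shift cm [-35.73 -11.04  -4.94] turn [-0.002  0.     0.52 ]
shift cm [-21.92 -16.26  -2.  ] turn [0.    0.    0.628]
```

apply_moves(rows=[[[100,-35.7,-11,-5,0,0,0.52],[100,-35.7,-11,-5,0,0,0.52],[100,-35.7,-11,-5,0,0,0.52],[100,-35.7,-11,-5,0,0,0.52],[100,-35.7,-11,-5,0,0,0.52],[100,-35.7,-11,-5,0,0,0.52],[100,-35.7,-11,-5,0,0,0.52],[100,-35.7,-11,-5,0,0,0.52]]])

```text
t: 0.77
tcp_pos: [0.4248, 0.3524, 0.2755]
ee_rot: [-1.203, -2.902, 0.001]
wrist_force: [0.5, 0.9, 0.5]
width: 1.0
gripper_force: 0.0
```

```bash
python3 - <<'E'
from h import *
s=state();print(s["t"],s["tcp_pos"],s["ee_rot"],np.abs(s["qvel"]).max())
p,X,d=cloud("wrist");np.savez("w_mal.npz",p=p,X=X,d=d);cv2.imwrite("pics/wmal.png",p)
go([.50,.06,.30],down(9))
E
```

```text
0.7667 [0.42476754 0.35235767 0.27548995] [-1.20268920e+00 -2.90174302e+00  7.21738274e-04] 0.8159259565595632
shift cm [-25.28 -15.45  -2.25] turn [0.004 0.005 0.623]
```

View pics/wmal.png

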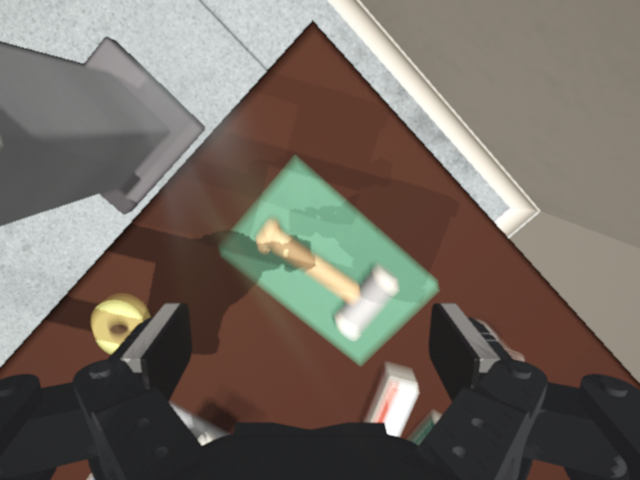

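The view is motion-blurred: the mallet head is at (367,300) and the knob at (272,237) on the mat. I'll measure the mallet later, after the arm settles. Now for the vice view.

apply_moves(rows=[[[100,-25.3,-15.5,-2.3,0,0,0.62],[100,-25.3,-15.5,-2.3,0,0,0.62],[100,-25.3,-15.5,-2.3,0,0,0.62],[100,-25.3,-15.5,-2.3,0,0,0.62],[100,-25.3,-15.5,-2.3,0,0,0.62],[100,-25.3,-15.5,-2.3,0,0,0.62],[100,-25.3,-15.5,-2.3,0,0,0.62],[100,-25.3,-15.5,-2.3,0,0,0.62]]])

```text
t: 1.48
tcp_pos: [0.4941, 0.0596, 0.2986]
ee_rot: [2.036, 2.389, -0.003]
wrist_force: [0.4, 0.1, 0.6]
width: 0.995
gripper_force: 0.0
```

```bash
python3 - <<'E'
from h import *
for i in range(4): cams.grab_frame("wrist")
s=state();print(s["t"],s["tcp_pos"],s["ee_rot"],np.abs(s["qvel"]).max())
p,X,d=cloud("wrist");np.savez("w_v.npz",p=p,X=X,d=d);cv2.imwrite("pics/wv.png",p)
go([.50,.06,.30],down(9))
E
```

```text
1.6833 [0.4922857  0.06613226 0.2981329 ] [-2.03038521e+00 -2.39556245e+00 -1.04032857e-06] 0.028186037346124067
shift cm [-0.79  0.66 -0.18] turn [-0.001 -0.001  0.009]
```

View pics/wv.png

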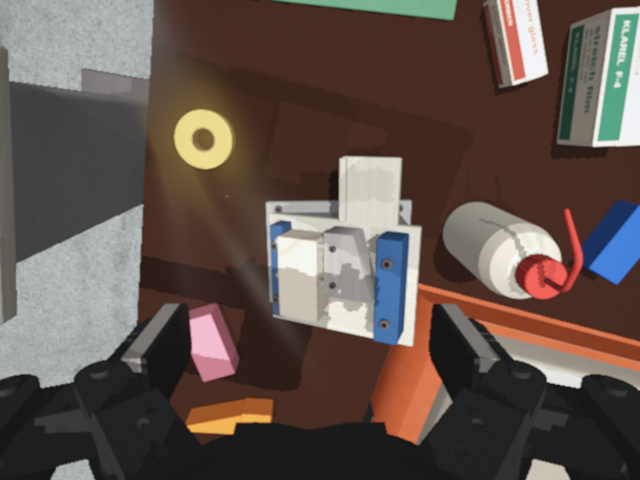

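The wrist view over the vice shows the upper fence top with corners near (378,233), (409,235), (403,344) and (375,340), the tongue at (340–402,157–228), and the jaw at (350,265). The core is at (300,275).

```bash
python3 - <<'E'
from h import *
z=np.load("w_v.npz");p,X,d=z["p"],z["X"],z["d"];H=hsv(p)
blue=(abs(H[...,0].astype(int)-109)<12)&(H[...,1]>110)
m=blue.copy();m[:225]=0;m[350:]=0;m[:,:365]=0;m[:,415:]=0
# all blue pixels -> largest contour corners
c=max(cv2.findContours(m.astype(np.uint8),0,2)[0],key=cv2.contourArea)
q=cv2.approxPolyDP(c,4,True)[:,0];print("fence px",q.tolist(),m.sum())
Y=X[m&(d>0)];print("fence z",np.percentile(Y[:,2],[2,25,50,75,98]).round(4))
# tongue pixels
g=np.zeros_like(m);g[150:230,330:408]=1
# bed plane fit: white pixels, tongue
t=g&(d>0)&(X[...,2]>.07)&(X[...,2]<.12);Y=X[t];A=np.c_[Y[:,:2],np.ones(len(Y))];k=np.linalg.lstsq(A,Y[:,2],rcond=None)[0]
for _ in range(3):
    r=abs(A@k-Y[:,2])<.003;k=np.linalg.lstsq(A[r],Y[r,2],rcond=None)[0]
print("plane",k,"slope deg",np.degrees(np.arctan(np.hypot(*k[:2]))),"dir",np.degrees(np.arctan2(k[1],k[0])))
c=max(cv2.findContours(t.astype(np.uint8),0,2)[0],key=cv2.contourArea);q=cv2.approxPolyDP(c,3,True)[:,0];print("tongue px",q.tolist())
for a,b in q: print(a,b,X[b,a].round(4))
E
```

```text
fence px [[387, 232], [377, 240], [373, 339], [395, 344], [402, 329], [407, 234]] 2989
fence z [0.1118 0.1241 0.1267 0.1295 0.1316]
plane [ 0.45143563  0.07893657 -0.16291252] slope deg 24.621274563986777 dir 9.918281389530721
tongue px [[339, 159], [339, 218], [330, 219], [330, 229], [407, 229], [407, 225], [397, 223], [400, 158]]
339 159 [0.512  0.1095 0.081 ]
339 218 [0.5217 0.0573 0.082 ]
330 219 [0.5146 0.0529 0.0725]
330 229 [0.5147 0.0478 0.0905]
407 229 [0.5793 0.062  0.1034]
407 225 [0.5801 0.0643 0.0979]
397 223 [0.5714 0.0644 0.0965]
400 158 [0.5617 0.1197 0.0947]
```

```bash
cat >> h.py <<'E'
S,C=np.sin(np.radians(25)),np.cos(np.radians(25))
def vl(u,y,n): return np.array([u*C-n*S,y,.08+u*S+n*C])
def vw(v,u,y,n):
    "bed coords (m) -> world, v=(x,y,yaw rad)"
    q=vl(u,y,n);c,s=np.cos(v[2]),np.sin(v[2]);return np.array([v[0]+c*q[0]-s*q[1],v[1]+s*q[0]+c*q[1],q[2]])
def proj(name,P,s=None):
    i=cams.camera_info(name)
    if name=="wrist":
        T=np.array(i["tool_from_camera"]);R=Ro.from_rotvec(s["ee_rot"]).as_matrix()
        c=T[:3,:3].T@(R.T@(np.array(P)-s["tcp_pos"])-T[:3,3])
    else: c=i["R"]@np.array(P)+i["t"]
    q=i["mtx"]@c;return q[:2]/q[2]
E
python3 - <<'E'
from h import *
from scipy.optimize import least_squares as ls
s=state();z=np.load("w_v.npz");p,X,d=z["p"],z["X"],z["d"];H=hsv(p)
blue=(abs(H[...,0].astype(int)-109)<12)&(H[...,1]>110)
edge=[(np.flatnonzero(blue[r,366:415])[0]+366-.5,r) for r in range(250,332,4)]
pts=[((.035,-.055,.03),(374,340)),((.045,.103,0),(401,157)),((-.0075,.103,.005),(339,157.5))]
def res(v):
    r=[]
    for P,q in pts: r+=list(proj("wrist",vw(v,*P),s)-q)
    a,b=[proj("wrist",vw(v,.035,y,.03),s) for y in(-.055,.04)]
    n=np.array([b[1]-a[1],a[0]-b[0]]);n/=np.linalg.norm(n)
    return r+[ (np.array(e)-a)@n*.4 for e in edge]
f=ls(res,[.53,0,.17]);print("vice",f.x,np.degrees(f.x[2]),f.fun[:6].round(1),f.fun[6:].round(1))
v=f.x;np.save("vice.npy",v)
t=np.zeros(d.shape,bool);t[165:215,348:394]=1;t&=d>0
Y=X[t];c,sn=np.cos(v[2]),np.sin(v[2]);xl=c*(Y[:,0]-v[0])+sn*(Y[:,1]-v[1]);n=(Y[:,2]-.08)*C-xl*S
print("tongue n resid mm",np.median(n)*1e3,n.std()*1e3)
# top cam check
z=np.load("top0.npz")
for P,_ in pts: print("top",proj("top",vw(v,*P)).round(1))
print("scene",[proj("scene",vw(v,*P)).round(1).tolist() for P,_ in pts])
for a,b in((.035,.04),):print(proj("wrist",vw(v,a,b,.03),s))
def tv(q,h):  # top ray to plane
    i=cams.camera_info("top");r=i["R"].T@np.linalg.solve(i["mtx"],[*q,1]);o=-i["R"].T@i["t"];return o+r*(h-o[2])/r[2]
# wedge from top view
p=z["p"];H=hsv(p);o=(H[...,0]>5)&(H[...,0]<24)&(H[...,1]>130)&(H[...,2]>90);o[:280]=0;o[340:]=0;o[:,:390]=0;o[:,425:]=0
cnt=max(cv2.findContours(o.astype(np.uint8),0,1)[0],key=cv2.contourArea)
print("wedge px",cv2.approxPolyDP(cnt,1.5,True)[:,0].tolist())
E
```

```text
vice [0.53951034 0.01241161 0.18429545] 10.559351730274194 [-0.3  0.5 -0.7  0.3  0.4 -0.8] [-0.1 -0.1 -0.2  0.2 -0.3  0.1  0.  -0.  -0.1  0.3  0.2  0.2  0.1  0.1
  0.1  0.  -0.   0.3  0.3  0.2  0.2]
tongue n resid mm 1.0281005896451145 0.7234051824238952
top [330.7 252.2]
top [262.4 255.1]
top [266.7 276.4]
scene [[308.2, 236.0], [262.9, 227.6], [254.4, 240.1]]
[376.59805506 237.68365396]
wedge px [[398, 290], [399, 303], [412, 332], [415, 332], [411, 289]]
```

```bash
python3 -c "
from h import *
go([.455,-.225,.24],down(-84))"
```

```text
shift cm [-28.16  -8.48   5.8 ] turn [-1.000e-03 -0.000e+00  1.632e+00]
```

apply_moves(rows=[[[100,-28.2,-8.5,5.8,0,0,1.63],[100,-28.2,-8.5,5.8,0,0,1.63],[100,-28.2,-8.5,5.8,0,0,1.63],[100,-28.2,-8.5,5.8,0,0,1.63],[100,-28.2,-8.5,5.8,0,0,1.63],[100,-28.2,-8.5,5.8,0,0,1.63],[100,-28.2,-8.5,5.8,0,0,1.63],[100,-28.2,-8.5,5.8,0,0,1.63]]])

```text
t: 2.4
tcp_pos: [0.4546, -0.2301, 0.2389]
ee_rot: [2.935, 1.119, -0.003]
wrist_force: [0.2, 0.1, -1.0]
width: 1.001
gripper_force: 0.0
```

```bash
python3 -c "
from h import *
go([.455,-.225,.24],down(-84))"
```

```text
shift cm [ 0.37 -0.35 -0.11] turn [0.    0.002 0.624]
```

apply_moves(rows=[[[100,0.3,-0.3,0,0,0,0.62],[100,0.3,-0.3,0,0,0,0.62],[100,0.3,-0.3,0,0,0,0.62],[100,0.3,-0.3,0,0,0,0.62],[100,0.3,-0.3,0,0,0,0.62],[100,0.3,-0.3,0,0,0,0.62],[100,0.3,-0.3,0,0,0,0.62]]])

```text
t: 2.98
tcp_pos: [0.456, -0.2209, 0.2405]
ee_rot: [-3.135, -0.192, -0.0]
wrist_force: [0.0, 0.0, -0.4]
width: 1.0
gripper_force: 0.0
```

```bash
python3 - <<'E'
from h import *
for i in range(3): cams.grab_frame("wrist")
s=state();print(s["t"],s["tcp_pos"],s["ee_rot"],np.abs(s["qvel"]).max())
p,X,d=cloud("wrist");np.savez("w_w.npz",p=p,X=X,d=d);cv2.imwrite("pics/ww.png",p)
H=hsv(p);o=(H[...,0]>5)&(H[...,0]<24)&(H[...,1]>130)&(H[...,2]>90)&(X[...,2]>.02)&(X[...,2]<.045)
cn=max(cv2.findContours(o.astype(np.uint8),0,2)[0],key=cv2.contourArea)
q=cv2.approxPolyDP(cn,3,True)[:,0];print(q.tolist())
i=cams.camera_info("wrist");T=np.array(i["tool_from_camera"]);R=Ro.from_rotvec(s["ee_rot"]).as_matrix()
o0=R@T[:3,3]+s["tcp_pos"]
for a in q:
    r=R@T[:3,:3]@np.linalg.solve(i["mtx"],[*a,1]);print(a,(o0+r*(.032-o0[2])/r[2]).round(4))
E
```

```text
3.1333 [ 0.45569921 -0.22171986  0.24051699] [-3.13584382e+00 -1.88011794e-01  3.25836249e-05] 0.011058289185805552
[[300, 164], [298, 205], [319, 276], [328, 279], [332, 168]]
[300 164] [ 0.4914 -0.209   0.032 ]
[298 205] [ 0.4555 -0.2113  0.032 ]
[319 276] [ 0.3909 -0.2383  0.032 ]
[328 279] [ 0.3889 -0.247   0.032 ]
[332 168] [ 0.4914 -0.2369  0.032 ]
```

View pics/ww.png

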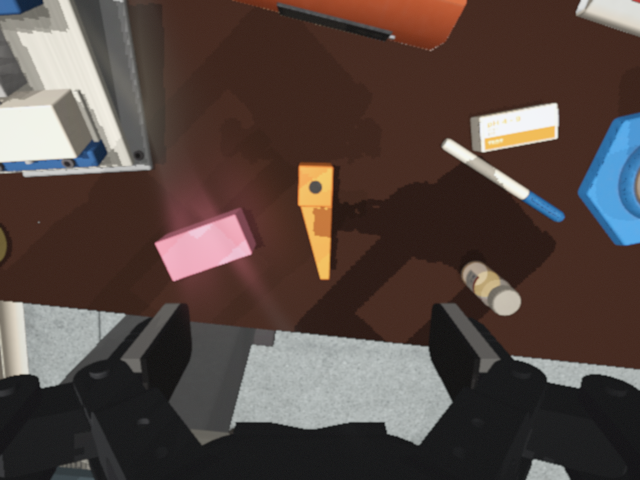

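The wedge is seen clearly, head at (316,187) and tip at (324,279), with its straight face on the right. The pink block's near corner is at (250,240), so I'll go down with the gripper at 60% opening.

```bash
python3 -c "
from h import *
go([.4745,-.2243,.04],down(-84.7))
go([.4745,-.2243,.008],down(-84.7))"
```

```text
shift cm [ 1.85  0.45 20.05] turn [-0.    -0.     0.026]
shift cm [ 1.85  0.45 23.25] turn [-0.    -0.     0.026]
```

apply_moves(rows=[[[60,1.9,0.4,5,0,0,0.026],[60,1.9,0.4,12,0,0,0.026],[60,1.9,0.4,16,0,0,0.026],[60,1.9,0.4,20,0,0,0.026],[60,1.9,0.4,22,0,0,0.026],[60,1.9,0.4,23.2,0,0,0.026],[60,1.9,0.4,23.2,0,0,0.026],[60,1.9,0.4,23.2,0,0,0.026]]])

```text
t: 3.85
tcp_pos: [0.474, -0.2237, 0.0076]
ee_rot: [-3.136, -0.142, 0.004]
wrist_force: [-0.4, -0.1, 0.8]
width: 0.599
gripper_force: 0.0
```

apply_moves(rows=[[[0,0,0,0,0,0,0],[0,0,0,0,0,0,0],[0,0,0,0,0,0,0],[0,0,0,0,0,0,0],[0,0,0,0,0,0,0],[0,0,0,0,0,0,0]]])

```text
t: 4.35
tcp_pos: [0.4765, -0.2256, 0.0111]
ee_rot: [3.135, 0.141, 0.007]
wrist_force: [0.2, -0.3, 7.2]
width: 0.339
gripper_force: 60.2
```

```bash
python3 - <<'E'
from h import *
v=np.load("vice.npy");yaw=np.degrees(v[2])
s=state();print(s["t"],s["tcp_pos"],s["width"],s["gripper_force"],s["wrist_force"])
M=down(yaw,-25,yaw+90)   # tilt so tool z = -n
n=vw(v,0,0,1)-vw(v,0,0,0);print("z.n",M[:,2]@n, "y.u",M[:,1]@(vw(v,1,0,0)-vw(v,0,0,0)))
E
```

```text
4.35 [ 0.47652824 -0.22557977  0.0110814 ] 0.3385499810090445 60.22414214909077 [ 0.16540605 -0.26278814  7.20058628]
z.n -1.0 y.u 1.0
```

```bash
python3 - <<'E'
from h import *
v=np.load("vice.npy");yaw=np.degrees(v[2])
M=down(yaw,-25,yaw+90)
print(vw(v,.017,.1375,.08),vw(v,.017,.1375,.017))
go([.465,-.21,.28],down(-60))
go([.43,.0,.29],down(-20),([.465,-.21,.28],down(-60)))
E
```

```text
[0.49622232 0.14421085 0.15968913] [0.5223964  0.14908998 0.10259174]
shift cm [ -0.9   -1.56 -26.9 ] turn [ 0.004 -0.003 -0.434]
shift cm [  7.47 -19.94  -1.  ] turn [ 0.     0.    -0.698]
```

apply_moves(rows=[[[0,0,0,-4,0,0,0],[0,0,0,-8,0,0,0],[0,0,0,-12,0,0,0],[0,0,0,-16,0,0,0],[0,0,0,-20,0,0,0],[0,0,0,-24,0,0,0]]])

```text
t: 4.85
tcp_pos: [0.4743, -0.2239, 0.252]
ee_rot: [3.137, 0.141, 0.003]
wrist_force: [1.0, -0.5, -0.8]
width: 0.334
gripper_force: 59.5
```

```bash
python3 - <<'E'
from h import *
s=state();print(s["t"],s["tcp_pos"],s["width"],s["gripper_force"],s["wrist_force"])
v=np.load("vice.npy")
go([.40,.14,.29],down(-10))
E
```

```text
4.85 [ 0.47434127 -0.22393824  0.25195469] 0.33351353636349956 59.4777175784111 [ 0.95676206 -0.46494388 -0.81130305]
shift cm [ -4.13 -36.91  -3.87] turn [ 0.002 -0.    -1.306]
```

apply_moves(rows=[[[0,-4.1,-36.9,-3.9,0,0,-1.3],[0,-4.1,-36.9,-3.9,0,0,-1.3],[0,-4.1,-36.9,-3.9,0,0,-1.3],[0,-4.1,-36.9,-3.9,0,0,-1.3],[0,-4.1,-36.9,-3.9,0,0,-1.3],[0,-4.1,-36.9,-3.9,0,0,-1.3],[0,-4.1,-36.9,-3.9,0,0,-1.3],[0,-4.1,-36.9,-3.9,0,0,-1.3]]])

```text
t: 5.52
tcp_pos: [0.4076, 0.1023, 0.2848]
ee_rot: [2.681, 1.635, 0.004]
wrist_force: [1.3, -0.6, -0.6]
width: 0.336
gripper_force: 59.7
```

```bash
python3 - <<'E'
from h import *
v=np.load("vice.npy");yaw=np.degrees(v[2])
go(vw(v,.017,.1375,.08),down(yaw,-25,yaw+90))
E
```

```text
shift cm [ 7.77  5.93 12.54] turn [-0.418  0.143 -0.649]
```

apply_moves(rows=[[[0,2,1,1,-0.05,0.02,-0.08],[0,4,2,2,-0.12,0.04,-0.19],[0,6,3.5,4,-0.2,0.07,-0.31],[0,7.8,4.5,6,-0.27,0.093,-0.42],[0,7.8,5.9,9,-0.34,0.117,-0.53],[0,7.8,5.9,12.5,-0.418,0.143,-0.649],[0,7.8,5.9,12.5,-0.418,0.143,-0.649],[0,7.8,5.9,12.5,-0.418,0.143,-0.649]]])

```text
t: 6.18
tcp_pos: [0.4928, 0.1422, 0.1553]
ee_rot: [1.813, 2.173, 0.473]
wrist_force: [-0.4, -0.4, -0.1]
width: 0.34
gripper_force: 59.7
```

```bash
python3 - <<'E'
from h import *
v=np.load("vice.npy");yaw=np.degrees(v[2])
p,X,d=cloud("wrist")
p,X,d=cloud("wrist");cv2.imwrite("pics/wh.png",p)
s=state();print(s["t"],s["tcp_pos"],s["joints"])
t,_=cams.grab_frame("top");sc,_=cams.grab_frame("scene")
a=cv2.resize(t[220:300,240:340],None,fx=4,fy=4,interpolation=2);b=cv2.resize(sc[190:290,230:330],(400,400),interpolation=2)
cv2.imwrite("pics/ts.png",np.hstack([cv2.copyMakeBorder(a,0,80,0,0,0),b]))
go(vw(v,.017,.1375,.017),down(yaw,-25,yaw+90))
E
```

```text
6.2833 [0.49781286 0.14220719 0.15989129] [ 0.01466382  0.03993391  2.08301133  0.12226814  0.59161037 -0.24797015]
shift cm [ 0.25 -0.33  6.31] turn [ 0.002  0.004 -0.006]
```

View pics/ts.png

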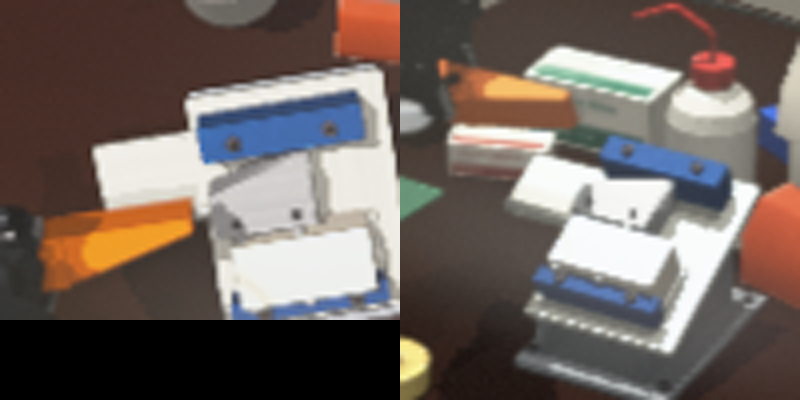

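```bash
python3 - <<'E'
from h import *
v=np.load("vice.npy");s=state()
R=Ro.from_rotvec(s["ee_rot"]).as_matrix()
tl=lambda x,y,z:R@np.array([x,y,z])+s["tcp_pos"]   # wedge x = -tool x, wedge y = tool y, up = -tool z
for nm,q in dict(tipS=(-.0875,.015,-.021),tipT=(-.0875,.007,-.021),tipSb=(-.0875,.015,.011),headS=(-.0175,.015,-.021)).items():
    print(nm,proj("top",tl(*q)).round(1),proj("scene",tl(*q)).round(1))
t=cv2.imread("pics/ts.png");H=hsv(t);o=(H[...,0]>5)&(H[...,0]<24)&(H[...,1]>130)&(H[...,2]>80)
for lo,hi,sx,sy in((0,300,240,220),(400,590,130,190)):
    m=o.copy();m[:,:lo]=0;m[:,hi:]=0
    c=max(cv2.findContours(m.astype(np.uint8),0,2)[0],key=cv2.contourArea);q=cv2.approxPolyDP(c,6,True)[:,0]
    print((q/4-.375+[sx,sy]).round(1).tolist())
E
```

```text
tipS [285.4 272. ] [270.4 211.7]
tipT [286.  275.4] [269.1 213.8]
tipSb [285.8 266.3] [272.9 219.1]
headS [252.7 277.3] [248.6 206.4]
[[286.9, 269.6], [251.1, 273.9], [249.1, 282.4], [250.4, 291.9], [256.6, 291.9], [286.6, 278.9]]
[[239.1, 205.4], [240.4, 208.6], [245.1, 207.9], [242.9, 211.6], [244.4, 219.1], [271.9, 220.6], [271.9, 218.1], [271.1, 219.6], [267.9, 216.1], [270.9, 217.1], [270.9, 212.6]]
```

The left (top-view) crop shows the wedge held over the tongue, tip at (190,210), straight face up the slope. The scene crop agrees to within about 2 mm, so I'll lower it and then slide it in.

```bash
python3 - <<'E'
from h import *
v=np.load("vice.npy");yaw=np.degrees(v[2]);M=down(yaw,-25,yaw+90)
a=vw(v,.0185,.1375,.014);go(a,M)
go(vw(v,.0185,.1025,.012),M,(a,M))
E
```

```text
shift cm [ 0.26 -0.18  6.61] turn [ 0.002  0.004 -0.006]
shift cm [-3.5  0.   0.2] turn [0. 0. 0.]
```

apply_moves(rows=[[[0,0.2,-0.1,2,0,0,0],[0,0.2,-0.1,4,0,0,0],[0,0.2,-0.1,5.5,0,0,0],[0,0.2,-0.1,6.2,0,0,0],[0,0.2,-0.1,6.4,0,0,0],[0,0.2,-0.1,6.6,0,0,0],[0,0.2,-0.1,6.6,0,0,0]]])

```text
t: 6.97
tcp_pos: [0.524, 0.1493, 0.0989]
ee_rot: [1.811, 2.166, 0.479]
wrist_force: [0.6, -0.1, -0.2]
width: 0.336
gripper_force: 59.7
```

```bash
cat >> h.py <<'E'
def bed(P,v):
    c,s=np.cos(v[2]),np.sin(v[2]);dx,dy=P[0]-v[0],P[1]-v[1];x=c*dx+s*dy;z=P[2]-.08
    return np.round(np.array([x*C+z*S,-s*dx+c*dy,z*C-x*S])*1000,1)
E
python3 - <<'E'
from h import *
v=np.load("vice.npy");yaw=np.degrees(v[2]);M=down(yaw,-25,yaw+90)
s=state();print(bed(s["tcp_pos"],v),s["wrist_force"])
go(vw(v,.0185,.1025,.012),M)
E
```

```text
[ 16.9 137.4  13. ] [ 0.58517456 -0.07482427 -0.20955878]
shift cm [-3.49  0.18  0.11] turn [-0.001  0.003 -0.005]
```

apply_moves(rows=[[[0,-0.3,0.15,0,0,0,0],[0,-1,0.15,0,0,0,0],[0,-1.7,0.15,0,0,0,0],[0,-2.4,0.15,0,0,0,0],[0,-3,0.15,0,0,0,0],[0,-3.4,0.15,0,0,0,0],[0,-3.4,0.15,0,0,0,0],[0,-3.4,0.15,0,0,0,0]]])

```text
t: 7.63
tcp_pos: [0.5309, 0.1156, 0.0992]
ee_rot: [1.812, 2.166, 0.478]
wrist_force: [-0.9, -0.1, -1.1]
width: 0.337
gripper_force: 59.7
```

apply_moves(rows=[[[0,0,0,0.1,0,0,0],[0,0,0,0.1,0,0,0],[0,0,0,0.1,0,0,0]]])

```text
t: 7.88
tcp_pos: [0.5311, 0.1162, 0.098]
ee_rot: [1.81, 2.167, 0.478]
wrist_force: [-1.7, -0.7, 2.0]
width: 0.34
gripper_force: 60.2
```

```bash
python3 - <<'E'
from h import *
v=np.load("vice.npy")
s=state();print(bed(s["tcp_pos"],v),s["wrist_force"])
t,_=cams.grab_frame("top");sc,_=cams.grab_frame("scene")
a=cv2.resize(t[220:300,240:340],None,fx=4,fy=4,interpolation=2);b=cv2.resize(sc[190:290,230:330],(400,400),interpolation=2)
cv2.imwrite("pics/ts2.png",np.hstack([cv2.copyMakeBorder(a,0,80,0,0,0),b]))
E
```

```text
[ 17.4 103.5  11.8] [-1.66575021 -0.68878644  2.0476948 ]
```

View pics/ts2.png

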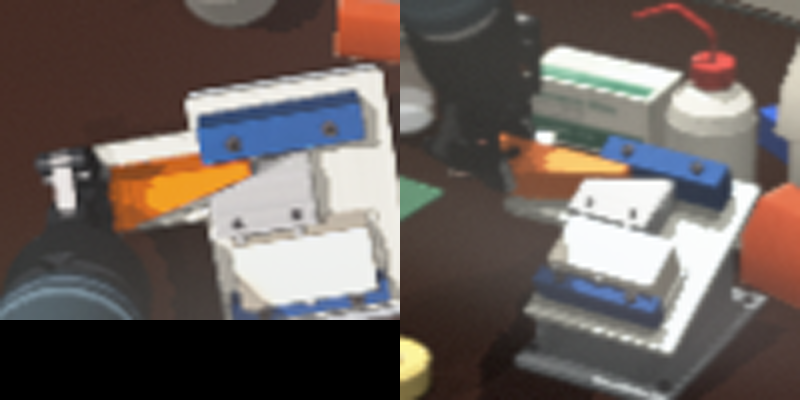

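The top crop shows the wedge on the tongue with its tip about 25 mm into the channel, between the fence and the jaw. I'll release it and back off square to the bed.

apply_moves(rows=[[[55,0,0,0,0,0,0],[55,0,0,0,0,0,0],[55,0,0,0,0,0,0],[55,0,0,-1,0,0,0],[55,0,0,-4,0,0,0],[55,0,0,-8,0,0,0],[55,0,0,-12,0,0,0],[55,0,0,-14,0,0,0]]])

```text
t: 8.65
tcp_pos: [0.4727, 0.1054, 0.2294]
ee_rot: [1.808, 2.164, 0.481]
wrist_force: [1.0, 0.7, 0.4]
width: 0.55
gripper_force: 0.0
```

```bash
python3 - <<'E'
from h import *
s=state();print(s["tcp_pos"])
t,_=cams.grab_frame("top");H=hsv(t)
o=(H[...,0]>5)&(H[...,0]<24)&(H[...,1]>130)&(H[...,2]>80);o[:240]=0;o[290:]=0;o[:,:250]=0;o[:,320:]=0
c=max(cv2.findContours(o.astype(np.uint8),0,2)[0],key=cv2.contourArea);print(cv2.boundingRect(c),cv2.approxPolyDP(c,2,True)[:,0].tolist())
v=np.load("vice.npy")
for e in(.085,.12):print([proj("top",vw(v,u,e,.032)).round(1).tolist() for u in(.005,.035)])
print("tip y15",proj("top",vw(v,.03,.015,.032)))
# mallet from top image (early)
z=np.load("top0.npz");p,d=z["p"],z["d"];_,X,_=cloud("top",p,d);H=hsv(p)
i=cams.camera_info("top");o0=-i["R"].T@i["t"]
def ray(q,h):
    r=i["R"].T@np.linalg.solve(i["mtx"],[*q,1]);return (o0+r*(h-o0[2])/r[2]).round(4)
m=(H[...,1]<75)&(H[...,2]>80);m[:250]=0;m[275:]=0;m[:,:165]=0;m[:,215:]=0
c=max(cv2.findContours(m.astype(np.uint8),0,2)[0],key=cv2.contourArea);r=cv2.minAreaRect(c);print("head px",r)
w=(H[...,0]>8)&(H[...,0]<28)&(H[...,1]>70)&(H[...,2]>110);w[:255]=0;w[325:]=0;w[:,:165]=0;w[:,218:]=0
c2=max(cv2.findContours(w.astype(np.uint8),0,2)[0],key=cv2.contourArea);r2=cv2.minAreaRect(c2);print("handle px",r2,cv2.boundingRect(c2))
print(ray(r[0],.03),ray(r2[0],.027))
l=cv2.fitLine(c2,2,0,.01,.01).ravel();print("line",l, "head approx", ray(r[0],.03))
a=ray(l[2:]-l[:2]*20,.027);b=ray(l[2:]+l[:2]*20,.027);print("handle ang",np.degrees(np.arctan2(*(a-b)[1::-1])))
go([.46,.30,.24],down(5))
E
```

```text
[0.47266205 0.1053825  0.22935237]
(256, 260, 47, 22) [[302, 261], [286, 260], [259, 264], [256, 269], [258, 279], [274, 279], [300, 265]]
[[272.5, 274.8], [270.0, 262.8]]
[[257.5, 277.4], [254.7, 265.4]]
tip y15 [300.78282062 259.65466675]
head px ((189.3099822998047, 264.16998291015625), (12.869343757629395, 34.506813049316406), 81.8698959350586)
handle px ((192.5613250732422, 293.4103698730469), (49.170936584472656, 11.163366317749023), 87.51044464111328) (186, 269, 14, 50)
[0.5403 0.3134 0.03  ] [0.4683 0.3025 0.027 ]
line [5.9403788e-02 9.9823403e-01 1.9202942e+02 2.9341177e+02] head approx [0.5403 0.3134 0.03  ]
handle ang 6.410840020232455
shift cm [19.39  2.29  0.15] turn [ 0.443 -0.017  0.091]
```

```bash
python3 - <<'E'
from h import *
go([.48,.31,.24],down(-35))
go([.47,.30,.22],down(-83.6),([.48,.31,.24],down(-35)))
E
```

```text
shift cm [20.02  4.23  1.06] turn [ 0.421 -0.172  0.777]
shift cm [-1.39 -0.25  2.  ] turn [0.    0.    0.848]
```

apply_moves(rows=[[[55,20,4.2,1.1,0.421,-0.172,0.777],[55,20,4.2,1.1,0.421,-0.172,0.777],[55,20,4.2,1.1,0.421,-0.172,0.777],[55,20,4.2,1.1,0.421,-0.172,0.777],[55,20,4.2,1.1,0.421,-0.172,0.777],[55,20,4.2,1.1,0.421,-0.172,0.777],[55,20,4.2,1.1,0.421,-0.172,0.777],[55,20,4.2,1.1,0.421,-0.172,0.777]]])

```text
t: 9.37
tcp_pos: [0.4789, 0.3145, 0.2329]
ee_rot: [2.713, 1.547, 0.04]
wrist_force: [-0.0, -1.7, -0.6]
width: 0.551
gripper_force: 0.0
```

apply_moves(rows=[[[55,-1.4,-0.2,2,0,0,0.85],[55,-1.4,-0.2,2,0,0,0.85],[55,-1.4,-0.2,2,0,0,0.85],[55,-1.4,-0.2,2,0,0,0.85],[55,-1.4,-0.2,2,0,0,0.85],[55,-1.4,-0.2,2,0,0,0.85],[55,-1.4,-0.2,2,0,0,0.85],[55,-1.4,-0.2,2,0,0,0.85]]])

```text
t: 10.03
tcp_pos: [0.4712, 0.2986, 0.2124]
ee_rot: [3.12, 0.286, 0.052]
wrist_force: [-0.1, -0.6, 0.5]
width: 0.552
gripper_force: 0.0
```

```bash
python3 - <<'E'
from h import *
for i in range(3): cams.grab_frame("wrist")
s=state();print(s["t"],s["tcp_pos"],s["ee_rot"])
p,X,d=cloud("wrist");np.savez("w_m2.npz",p=p,X=X,d=d);cv2.imwrite("pics/wm2.png",p)
go([.47,.30,.22],down(-83.6))
i=cams.camera_info("wrist");T=np.array(i["tool_from_camera"]);R=Ro.from_rotvec(s["ee_rot"]).as_matrix();o0=R@T[:3,3]+s["tcp_pos"]
def ray(q,h):
    r=R@T[:3,:3]@np.linalg.solve(i["mtx"],[*q,1]);return (o0+r*(h-o0[2])/r[2]).round(4)
H=hsv(p);ok=(X[...,0]>.38)&(X[...,0]<.6)&(X[...,1]>.22)&(X[...,1]<.40)&(X[...,2]<.06);ok[320:]=0
for n,m,h in(("head",(H[...,1]<75)&(X[...,2]>.012),.018+.010),("handle",(H[...,0]>8)&(H[...,0]<28)&(H[...,1]>70)&(X[...,2]>.012),.026),("mat",(H[...,0]>60)&(H[...,0]<90)&(H[...,1]>70),.003)):
    m=(m&ok).astype(np.uint8);c=max(cv2.findContours(m,0,2)[0],key=cv2.contourArea)
    W=np.array([ray(q,h) for q in c[:,0]]);print(n,cv2.boundingRect(c),rect(W))
E
```

```text
10.1833 [0.47128639 0.29875113 0.21235866] [3.11881165 0.29693156 0.05170964]
shift cm [-0.08 -0.14 -0.77] turn [ 0.01  -0.032  0.078]
head (254, 104, 98, 42) (array([545.1, 316.5]), array([29.2, 76.4]), 8.8)
handle (281, 142, 35, 144) (array([471.3, 306.8]), array([121.8,  29.6]), 10.8)
mat (230, 47, 159, 256) (array([495.2, 311.8]), array([209.1, 129.7]), 3.9)
```

View pics/wm2.png

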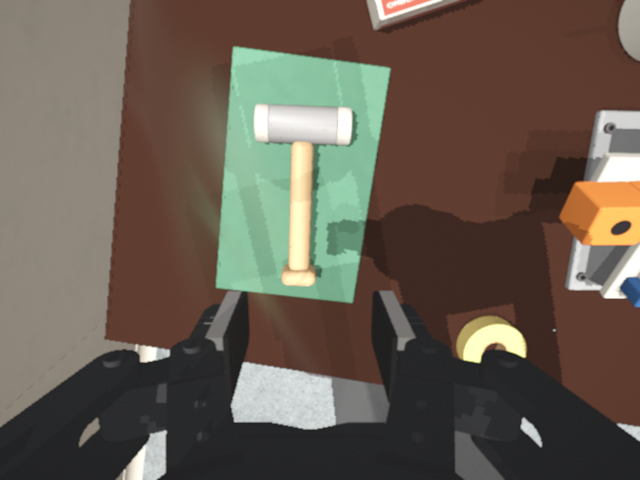

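The wrist view shows the mallet lying on the mat: head at (303,125), knob at (298,275), sizes matching. The wedge head is still on the tongue at the right, (600,212). I'll go down on the handle 48 mm from the head.

```bash
python3 -c "
from h import *
go([.4975,.3096,.006],down(-81.7))"
```

```text
shift cm [ 2.11 -0.8  20.7 ] turn [ 0.011 -0.032  0.044]
```

apply_moves(rows=[[[55,2.1,-0.8,4,0.011,-0.032,0.044],[55,2.1,-0.8,8,0.011,-0.032,0.044],[55,2.1,-0.8,12,0.011,-0.032,0.044],[55,2.1,-0.8,16,0.011,-0.032,0.044],[55,2.1,-0.8,19,0.011,-0.032,0.044],[55,2.1,-0.8,20.2,0.011,-0.032,0.044],[55,2.1,-0.8,20.7,0.011,-0.032,0.044],[55,2.1,-0.8,20.7,0.011,-0.032,0.044]]])

```text
t: 10.9
tcp_pos: [0.4976, 0.3095, 0.0057]
ee_rot: [-3.133, -0.225, 0.001]
wrist_force: [-0.6, 1.4, 0.2]
width: 0.549
gripper_force: 0.0
```

apply_moves(rows=[[[0,0,0,0,0,0,0],[0,0,0,0,0,0,0],[0,0,0,0,0,0,0],[0,0,0,0,0,0,0],[0,0,0,0,0,0,0],[0,0,0,0,0,0,0],[0,0,0,0,0,0,0]]])

```text
t: 11.48
tcp_pos: [0.4993, 0.3103, 0.0085]
ee_rot: [-3.132, -0.225, -0.008]
wrist_force: [-0.1, 0.2, 6.7]
width: 0.193
gripper_force: 59.9
```

apply_moves(rows=[[[0,0,0,-2,0,0,0],[0,0,0,-6,0,0,0],[0,0,0,-10,0,0,0],[0,0,0,-14,0,0,0],[0,0,0,-18,0,0,0],[0,0,0,-18,0,0,0]]])

```text
t: 11.98
tcp_pos: [0.5018, 0.3113, 0.1962]
ee_rot: [-3.128, -0.224, -0.026]
wrist_force: [1.8, 0.5, -0.9]
width: 0.197
gripper_force: 59.1
```

```bash
cat > st.py <<'E'
from h import *
v=np.load("vice.npy");yaw=np.degrees(v[2]);Ms=down(yaw-90)
def tcp_for(yh,u=.018,n=.020,off=np.array([.048,0,-.0095])): return vw(v,u,yh,n)-Ms@off
E
python3 - <<'E'
from st import *
for i in range(2): cams.grab_frame("wrist")
s=state();print(s["t"],s["tcp_pos"],s["width"])
p,X,d=cloud("wrist");np.savez("w_m3.npz",p=p,X=X,d=d)
R=Ro.from_rotvec(s["ee_rot"]).as_matrix();Y=(X-s["tcp_pos"])@R
H=hsv(p);m=(H[...,1]<60)&(H[...,2]>90)&(Y[...,2]<.03)&(Y[...,2]>-.05)&(d>0)&(Y[...,0]>.02)&(Y[...,0]<.09)&(abs(Y[...,1])<.07)
print(m.sum(),rect(Y[m]),np.percentile(Y[m][:,2],[5,50,95]))
cv2.imwrite("pics/wm3.png",p)
print(tcp_for(.188))
go(tcp_for(.20)+[0,0,.06],Ms)
E
```

```text
12.0833 [0.49854196 0.30995221 0.18894137] 0.18958633802450417
21743 (array([42.9,  0.2]), array([75.9, 38.2]), 89.6) [-0.02489508 -0.02262661 -0.01463887]
[0.4655995  0.18987235 0.09623328]
shift cm [-4.88 10.18  3.02] turn [-0.001 -0.002 -0.041]
```

apply_moves(rows=[[[0,-4.9,10.2,3,0,0,-0.041],[0,-4.9,10.2,3,0,0,-0.041],[0,-4.9,10.2,3,0,0,-0.041],[0,-4.9,10.2,3,0,0,-0.041],[0,-4.9,10.2,3,0,0,-0.041]]])

```text
t: 12.55
tcp_pos: [0.4611, 0.1998, 0.1535]
ee_rot: [-3.129, -0.284, 0.009]
wrist_force: [0.7, 0.2, -2.1]
width: 0.197
gripper_force: 59.4
```

```bash
python3 - <<'E'
from st import *
for i in range(2): p,_=cams.grab_frame("wrist")
cv2.imwrite("pics/wm4.png",p)
s=state();print(s["t"],s["tcp_pos"],s["wrist_force"])
go(tcp_for(.185),Ms)
t,_=cams.grab_frame("top")
H=hsv(t);o=(H[...,0]>5)&(H[...,0]<24)&(H[...,1]>130)&(H[...,2]>80);o[:240]=0;o[290:]=0;o[:,:245]=0;o[:,320:]=0
c=max(cv2.findContours(o.astype(np.uint8),0,2)[0],key=cv2.contourArea);print(cv2.boundingRect(c),cv2.approxPolyDP(c,1.5,True)[:,0].tolist())
E
```

```text
12.65 [0.46330012 0.20166577 0.15502662] [ 0.82596598  0.42622333 -1.61768696]
shift cm [0.02 1.51 5.88] turn [-0.001  0.001 -0.001]
(256, 260, 47, 22) [[302, 261], [291, 262], [286, 260], [265, 265], [259, 264], [256, 268], [259, 281], [274, 279], [280, 274], [300, 265]]
```

View pics/wm4.png

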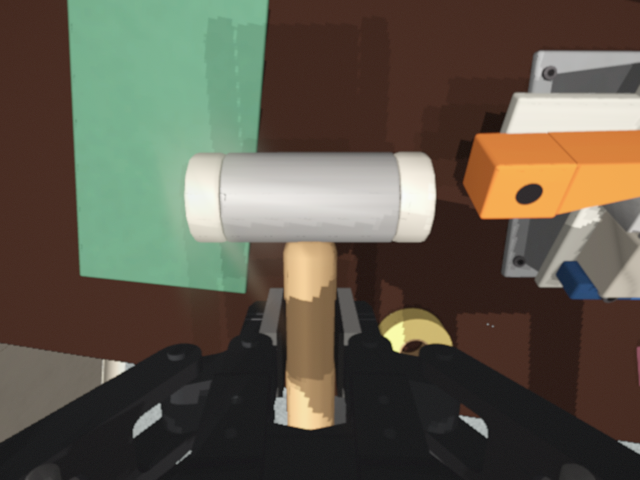

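The mallet head is at (310,197), with its right face at (432,197) in line with the wedge's driven end at (475,180). Now going down to strike height.

apply_moves(rows=[[[0,0,1.5,3,0,0,0],[0,0,1.5,5,0,0,0],[0,0,1.5,5.9,0,0,0],[0,0,1.5,5.9,0,0,0],[0,0,1.5,5.9,0,0,0]]])

```text
t: 13.12
tcp_pos: [0.4664, 0.1876, 0.0969]
ee_rot: [-3.127, -0.29, 0.0]
wrist_force: [0.3, 0.4, -2.7]
width: 0.198
gripper_force: 59.4
```

```bash
cat >> st.py <<'E'
def yhead():
    s=state();R=Ro.from_rotvec(s["ee_rot"]).as_matrix();return bed(np.array(s["tcp_pos"])+R@[.048,0,-.0095],v)
def wedge_end():
    t,_=cams.grab_frame("top");H=hsv(t);o=(H[...,0]>5)&(H[...,0]<24)&(H[...,1]>130)&(H[...,2]>80);o[:240]=0;o[290:]=0;o[:,:245]=0;o[:,320:]=0
    c=max(cv2.findContours(o.astype(np.uint8),0,2)[0],key=cv2.contourArea);print("wedge px",cv2.boundingRect(c),o.sum())
E
python3 - <<'E'
from st import *
print(yhead(),state()["wrist_force"]);go(tcp_for(.1465),Ms);wedge_end()
E
```

```text
[ 18.6 185.7  20.4] [ 0.32570867  0.42889731 -2.6695292 ]
shift cm [-0.04  3.91  0.06] turn [-0.001  0.     0.001]
wedge px (256, 260, 47, 22) 584
```

apply_moves(rows=[[[0,0,1.5,0,0,0,0],[0,0,2.4,0,0,0,0],[0,0,3.1,0,0,0,0],[0,0,3.9,0,0,0,0],[0,0,3.9,0,0,0,0],[0,0,2.2,0,0,0,0],[0,0,2,0,0,0,0],[0,0,2,0,0,0,0]]])

```text
t: 13.83
tcp_pos: [0.4697, 0.1676, 0.0969]
ee_rot: [-3.128, -0.29, -0.0]
wrist_force: [-0.1, 0.5, -2.5]
width: 0.196
gripper_force: 59.5
```

```bash
python3 - <<'E'
from st import *
print(yhead(),state()["wrist_force"]);wedge_end()
E
```

```text
[ 18.2 165.4  20.7] [-0.11526284  0.46177757 -2.51444051]
wedge px (261, 259, 46, 21) 540
```

apply_moves(rows=[[[0,0,1.2,0,0,0,0],[0,0,2.1,0,0,0,0],[0,0,2.9,0,0,0,0],[0,0,2.9,0,0,0,0],[0,0,1.2,0,0,0,0],[0,0,1,0,0,0,0],[0,0,1,0,0,0,0]]])

```text
t: 14.47
tcp_pos: [0.4715, 0.1574, 0.0968]
ee_rot: [-3.128, -0.289, 0.0]
wrist_force: [0.7, -0.1, -2.2]
width: 0.193
gripper_force: 59.5
```

```bash
python3 - <<'E'
from st import *
print(yhead(),state()["wrist_force"]);wedge_end()
E
```

```text
[ 18.1 154.9  20.5] [ 0.68443156 -0.12062682 -2.24708215]
wedge px (267, 258, 45, 19) 491
```

apply_moves(rows=[[[0,0,1.2,0,0,0,0],[0,0,2,0,0,0,0],[0,0,2.8,0,0,0,0],[0,0,2.8,0,0,0,0]]])

```text
t: 14.85
tcp_pos: [0.4772, 0.1281, 0.0968]
ee_rot: [-3.128, -0.286, -0.0]
wrist_force: [-0.3, -0.0, -2.0]
width: 0.197
gripper_force: 59.5
```

apply_moves(rows=[[[0,0,-1.5,0,0,0,0],[0,0,-1.9,0,0,0,0],[0,0,-1.9,0,0,0,0]]])

```text
t: 15.1
tcp_pos: [0.4732, 0.1487, 0.0968]
ee_rot: [-3.128, -0.289, -0.0]
wrist_force: [-1.1, 0.2, -2.8]
width: 0.198
gripper_force: 59.6
```

```bash
python3 - <<'E'
from st import *
print(yhead(),state()["wrist_force"]);wedge_end()
E
```

```text
[ 18.2 146.2  20.5] [-1.07212623  0.24786426 -2.80732531]
wedge px (270, 258, 46, 19) 473
```

apply_moves(rows=[[[0,0,1.2,0,0,0,0],[0,0,2,0,0,0,0],[0,0,2.6,0,0,0,0],[0,0,2.6,0,0,0,0]]])

```text
t: 15.48
tcp_pos: [0.4782, 0.1223, 0.0968]
ee_rot: [-3.126, -0.286, 0.0]
wrist_force: [-1.3, 4.0, -2.4]
width: 0.198
gripper_force: 59.9
```

```bash
python3 - <<'E'
from st import *
print(yhead(),state()["wrist_force"])
E
```

```text
[ 18.2 119.2  20.5] [-1.27627341  3.998959   -2.44347249]
```

apply_moves(rows=[[[0,0,-1.2,0,0,0,0],[0,0,-1.6,0,0,0,0],[0,0,-1.6,0,0,0,0]]])

```text
t: 15.73
tcp_pos: [0.475, 0.1393, 0.0968]
ee_rot: [-3.128, -0.29, -0.0]
wrist_force: [0.1, 0.4, -2.6]
width: 0.195
gripper_force: 60.0
```

```bash
python3 - <<'E'
from st import *
print(yhead(),state()["wrist_force"]);wedge_end()
E
```

```text
[ 18.2 136.6  20.6] [ 0.06462981  0.36425033 -2.61488156]
wedge px (273, 258, 45, 18) 464
```

apply_moves(rows=[[[0,0,0.9,0,0,0,0],[0,0,1.6,0,0,0,0],[0,0,2.1,0,0,0,0],[0,0,2.1,0,0,0,0]]])

```text
t: 16.12
tcp_pos: [0.4781, 0.1216, 0.0969]
ee_rot: [-3.119, -0.286, 0.001]
wrist_force: [-2.9, 21.1, 0.6]
width: 0.19
gripper_force: 61.2
```

```bash
python3 - <<'E'
from st import *
print(yhead(),state()["wrist_force"])
E
```

```text
[ 18.  118.4  20.7] [-2.91305208 21.12650849  0.63873729]
```

apply_moves(rows=[[[0,0,-1.3,0,0,0,0],[0,0,-1.6,0,0,0,0],[0,0,-1.6,0,0,0,0]]])

```text
t: 16.37
tcp_pos: [0.4762, 0.1335, 0.0968]
ee_rot: [-3.128, -0.289, -0.001]
wrist_force: [0.1, -1.1, -3.5]
width: 0.193
gripper_force: 60.4
```

```bash
python3 - <<'E'
from st import *
print(yhead(),state()["wrist_force"]);wedge_end()
E
```

```text
[ 18.3 130.7  20.6] [ 0.12835984 -1.09826603 -3.48075521]
wedge px (273, 258, 45, 18) 467
```

The wedge has stopped: 21 N on that tap, with no further advance. I'll give one light confirming tap.

apply_moves(rows=[[[0,0,0.7,0,0,0,0],[0,0,1.2,0,0,0,0],[0,0,1.5,0,0,0,0],[0,0,1.5,0,0,0,0]]])

```text
t: 16.75
tcp_pos: [0.4781, 0.1217, 0.0969]
ee_rot: [-3.121, -0.286, 0.001]
wrist_force: [-3.3, 19.2, 1.8]
width: 0.193
gripper_force: 61.2
```

apply_moves(rows=[[[0,0,-1.5,0,0,0,0],[0,0,-3.5,0,0,0,0],[0,0,-6,0,0,0,0],[0,0,-8,-3,0,0,0],[0,0,-8,-7,0,0,0],[0,0,-8,-7,0,0,0]]])

```text
t: 17.25
tcp_pos: [0.4684, 0.1984, 0.1734]
ee_rot: [-3.127, -0.291, -0.019]
wrist_force: [1.6, 0.2, -1.6]
width: 0.197
gripper_force: 60.7
```

```bash
python3 - <<'E'
from st import *
wedge_end()
t,_=cams.grab_frame("top");sc,_=cams.grab_frame("scene")
a=cv2.resize(t[220:300,240:340],None,fx=4,fy=4,interpolation=2);b=cv2.resize(sc[190:290,230:330],(400,400),interpolation=2)
cv2.imwrite("pics/ts3.png",np.hstack([cv2.copyMakeBorder(a,0,80,0,0,0),b]))
s=state();print(s["tcp_pos"],s["ee_rot"])
print("end@y.082", [proj("top",vw(v,u,.0815,.016)).round(1).tolist() for u in(.005,.035)])
go([.4975,.3096,.08],down(-81.7))
E
```

```text
wedge px (273, 258, 45, 18) 464
[0.46453072 0.19668884 0.16687539] [-3.12819769e+00 -2.87143592e-01 -1.65135960e-03]
end@y.082 [[274.4, 271.9], [271.9, 260.0]]
shift cm [  5.29 -10.5    8.69] turn [-0.    -0.001  0.038]
```

View pics/ts3.png

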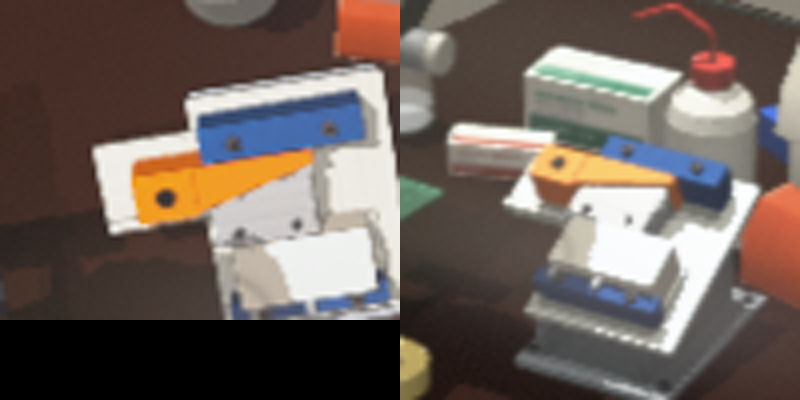

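The wedge is driven in along the fence, the jaw is pushed down against the core and the tongue is clear. Next I'll lay the mallet back on the mat.

apply_moves(rows=[[[0,5.3,-10.5,2,0,0,0.038],[0,5.3,-10.5,4,0,0,0.038],[0,5.3,-10.5,8.7,0,0,0.038],[0,5.3,-10.5,12,0,0,0.038],[0,5.3,-10.5,14.5,0,0,0.038],[0,5.3,-10.5,15.3,0,0,0.038],[0,5.3,-10.5,15.6,0,0,0.038],[0,5.3,-10.5,15.6,0,0,0.038]]])

```text
t: 18.07
tcp_pos: [0.4957, 0.3091, 0.0092]
ee_rot: [3.132, 0.228, -0.007]
wrist_force: [-0.9, -0.4, -1.7]
width: 0.195
gripper_force: 61.6
```

```bash
python3 - <<'E'
from h import *
s=state();print(s["tcp_pos"],s["wrist_force"])
E
```

```text
[0.49571623 0.30905225 0.00922136] [-0.87781813 -0.37264976 -1.72850055]
```

Nearly touching; I'll lower it slightly.

apply_moves(rows=[[[0,0,0,0.1,0,0,0],[0,0,0,0.2,0,0,0],[0,0,0,0.2,0,0,0],[0,0,0,0.2,0,0,0]]])

```text
t: 18.4
tcp_pos: [0.4975, 0.3103, 0.0094]
ee_rot: [-3.133, -0.228, -0.001]
wrist_force: [0.6, -0.2, -2.1]
width: 0.192
gripper_force: 61.6
```

apply_moves(rows=[[[0,0,0,0.1,0,0,0],[0,0,0,0.2,0,0,0],[0,0,0,0.2,0,0,0],[0,0,0,0.2,0,0,0]]])

```text
t: 18.73
tcp_pos: [0.4977, 0.3106, 0.0081]
ee_rot: [-3.133, -0.229, -0.003]
wrist_force: [0.4, -1.3, 5.4]
width: 0.195
gripper_force: 62.6
```

Contact. I'll release and rise.

apply_moves(rows=[[[50,0,0,0,0,0,0],[50,0,0,0,0,0,0],[50,0,0,0,0,0,0],[50,0,0,-1,0,0,0],[50,0,0,-4,0,0,0],[50,0,0,-8,0,0,0],[50,0,0,-12,0,0,0],[50,0,0,-16,0,0,0]]])

```text
t: 19.4
tcp_pos: [0.4967, 0.3104, 0.1692]
ee_rot: [-3.133, -0.229, 0.0]
wrist_force: [2.1, -0.2, -0.0]
width: 0.5
gripper_force: 0.0
```

apply_moves(rows=[[[50,-4,0,-6,0,0,0],[50,-8,0,-8,0,0,0],[50,-8,0,-8,0,0,0],[50,-8,0,-8,0,0,0]]])

```text
t: 19.73
tcp_pos: [0.4158, 0.2995, 0.2526]
ee_rot: [-3.13, -0.231, -0.01]
wrist_force: [1.4, 0.6, 0.2]
width: 0.502
gripper_force: 0.0
```

```bash
python3 - <<'E'
from st import *
for i in range(2): p,_=cams.grab_frame("wrist")
s=state();print(s["t"],s["tcp_pos"],s["width"],s["wrist_force"])
sc,_=cams.grab_frame("scene");wedge_end()
cv2.imwrite("pics/fin.png",np.hstack([cv2.resize(p,(440,330)),cv2.resize(sc[190:290,150:250+10],(330,330))]))
E
```

```text
19.8333 [0.41799171 0.29912797 0.24870161] 0.5000434067179106 [ 0.19308827  0.20806532 -0.30047658]
wedge px (273, 258, 45, 18) 464
```

View pics/fin.png

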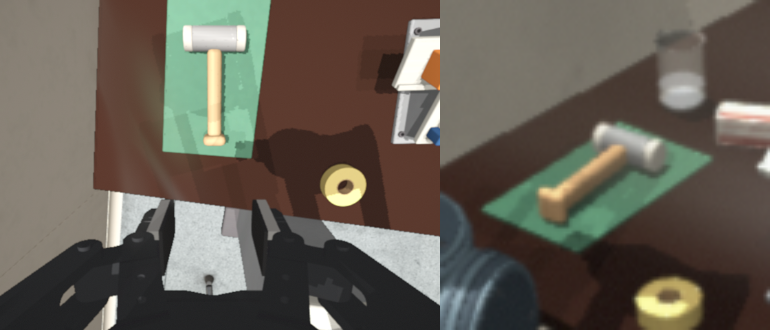

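The mallet lies wholly on the mat (head at (215,40), knob at (214,140)). The gripper is clear and the wedge has not moved.

```bash
python3 -c "
from workcell import manip
print(manip.finish_job())"
```

```text
the job is handed in; nothing more can be done
None
```

I started the wedge by hand about 25 mm into the channel and drove it in with six mallet taps until it stopped: the last two, at 21 N and 19 N, moved it no further, and the jaw appears closed on the core. The mallet is back on the green mat, nothing else was touched, and the job was handed in at about 20 s.

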